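Pack ball stoppers into the magazine tube

ROBOT

A 7-joint arm with a two-finger parallel gripper is mounted at the origin on the work surface. World frame = base frame: x ahead of the robot, y to its left, z up, the work surface at z = 0. Lengths are in mm, angles in rad, forces in N, time in s.
With the tool pointing down it reaches from about 425 to 875 mm from the base axis. Payload 8.4 kg.
Tool frame: the origin (TCP) lies midway between the tips of the shut fingers; the grasp point (between the pads) lies 19 mm behind it; z points along the fingers, y is the direction in which the jaws open and shut (so a half turn about z gives the same grasp; the last joint's range is limited). The gripper opens to 85 mm and grips with 20 to 120 N. Pads are 22 mm wide; open, the fingers measure 114 mm over their backs; the gripper's body (76 mm by 85 mm) begins 54 mm behind the grasp point. The pads swing forward as they close: fully open they stand 13 mm farther back than shut.
Start: joints at [1.193, 0.333, 0.04, 1.465, -0.013, 1.343, -0.059], TCP at [178.86, -624.879, 231.308] pointing down, gripper open.
Joint ranges: [-2.58, 2.58], [-0.38, 2.09], [-1.3, 1.39], [0.25, 2.4], [-1.5, 4.64], [0.08, 2.09], [-2.65, 2.65]. Speed limits (rad/s): [2.22, 2.22, 2.79, 2.79, 3.14, 3.14, 3.14].

INTERFACE

Orientations are given as a unit quaternion [w, x, y, z].
In Python, from cell import arm, viewer gives the robot as it stands.
- The arm moves only by the tool arm_command, never from a script. Its argument "rows" is a list of rows, each a list of 3 entries, a list of its own where there are three numbers: the shift along the tool's x, y, z in cm, then the turn, a rotation vector about the tool's x, y, z in rad, then the gripper's target within -1 to 1 (fully open at 1, half-way at 0, shut at -1). A call has 1 to 20 rows; each row shifts and turns the commanded pose from where the row before left it, along the tool's axes as they then stand; what a row does not reach is not made up. A row lasts 1/8 s, in which the tool goes at most 62.5 mm and 10.7 degrees, less where a joint would pass 70% of its speed; a pose out of reach is approached as far as the arm can. A call is refused whole if a number of a shift passes 6.25 or a number of a turn 0.188, either way. A call with a gripper value outside its range is refused whole. The fingers move at their own pace and stop on an object; "grip_force" is the grip in N (left out, the last holds). Time passes only in rows, so rows that do not move let the fingers close. It gives the time, the measured TCP pose, the force and the opening at its end, in the units of the state.
- arm.observe(): the state, without advancing time (a new reading comes with each control period).
- viewer.snapshot(name): name is "scene" or "side" or "wrist"; returns the picture (480x640x3 uint8, blue, green, red); there is no depth.
- viewer.camera_params(name): a dict with "K" (3x3 intrinsics, pixels), "D" ([k1, k2, p1, p2, k3] as OpenCV has them; the pictures are not rectified), "eye" and "attitude" of the camera in the world; the wrist camera has in their place "hand_eye" (4x4, takes a point from camera to tool coordinates, whose origin is the TCP and whose axes are the flange's). Camera axes: x right, y up, looking along -z (the intrinsics and any distortion apply to the point x, -y, -z); pixel columns grow to the right and rows downward; lengths in mm; the calibration is good to about 2 mm. A picture is of the moment at which its call begins: read the wrist's pose just before it. camera_params takes no time and is no camera call.
- arm.finish_job(): hands the job in, once; it reports no verdict.
Trained networks look in the newest picture that a camera, given by its name, has taken for a name from the list of things; names that differ only in an ending like _2 or _b are one class to them, and where a whole thing is asked for, a point or a joint stands for the part that bears it (a point fixed in the world has none). Each returns a list of dicts, best first, with "confidence" (0 to 1); they miss things now and then, are a little off and sometimes report something else, mostly with a low value. They report only what shows in the picture. A call takes as long as a camera call.
- viewer.spot_in(camera, query): "bbox" ([left, top, right, bottom] as shares, 0 to 1, of the picture: columns of its width, rows of its height, round what is visible of it).
- viewer.spot_point(camera, query): "point" ([row, column] as shares, 0 to 1, of the picture: columns of its width, rows of its height: a listed point, or the origin of a listed thing).
The state is a dict: "time_s": time; "joint_pos": joint angles; "joint_vel": joint speeds; "joint_efforts": joint torques, N m; "eef_pos": TCP position; "tool_rot": TCP orientation; "ft_force": force on the tool from outside, world axes, zero at the start; "moment": the same for the moment, N m; "grip_width": finger opening in mm.
Only numpy, scipy, OpenCV 4.12 (cv2) and the standard library are available. Lean on these libraries where they do the work, as an engineer would, in place of code of your own. Each camera call takes 0.05 s, during which the arm holds its last target.

TASK

Take the packing rod out of its holder and use it to sweep both wooden ball stoppers along the feed deck into the clear tube, and pack them down the tube until the follower under them bottoms out and they sit firm. Then stand the rod back in its holder. Only the rod may touch the stoppers, never the gripper, and leave the other things on the bench where they are.

Things in the scene. Friction and masses are not known exactly. Their poses are not given: they have to be found in the camera images.
- magazine: Stopper magazine, fixed: a clear upright tube (41 mm outside, bore 32 mm, inner floor 8 mm above the bench) under a bare metal feed deck. Origin: on the tube's axis at bench height, z up. The deck's top is 110 mm above the bench; it is 60 mm wide in x and runs from the tube along the magazine's own +y to y = 158 mm.
- tube_mouth (a point): Centre of the tube's mouth, on the tube axis, 110 mm above the bench: a 31 mm round hole in the deck with a 2 mm chamfer. A dark end stop, 12 mm high, crosses the channel 16 mm behind it (at the magazine's y = -16 mm).
- channel_end (a point): Far end of the feed channel: on its centre line, on the deck's top, 154 mm from the tube axis, at a low sill 6 mm high. The channel runs straight and level from here to the mouth between two dark rails 32 mm apart that stand 12 mm above the deck (122 mm above the bench).
- follower (a joint): Black disc 29 mm across captive in the tube; stays where it is left. Value in m, growing downward: its top is 52 mm minus this above the bench. Starts at 0 to 0.010, bottoms out at 0.034 (top 18 mm above the bench). Stiff: about 6 N moves it, the stoppers' weight does not; at the bottom a press of 10 N or more (up to 25) packs the stack firm.
- stopper_a_center (a point): Centre of stopper a, a wooden ball 28 mm across, 12 g, resting on the deck in the channel. One of the two alike balls lies 50 to 60 mm from the tube axis, the other 92 to 104 mm; either may be the nearer. It rolls freely when pushed and drops into the tube at the mouth.
- stopper_b_center (a point): Centre of stopper b, the other, identical ball in the same channel. Packed home, the two balls on the bottomed follower stack to about 74 mm above the bench (36 mm below the mouth).
- rod: Packing rod, 200 mm long, 220 g, standing upright in its holder. Origin: centre of its flat foot, z along the rod towards the handle. Steel shaft 18 mm across from the foot up to 130 mm; black round handle 28 mm across from 138 to 195 mm, to be gripped from above.
- holder: Black block 70 x 70 mm, 60 mm high, fixed, with an upright round hole 23 mm across and 50 mm deep in its centre, chamfered 4 mm. Origin: centre of its underside. The rod's foot rests on the hole's floor, 10 mm above the bench. It stands left or right of the magazine, with the jar on the other side.
- jar: Bystander: closed glass jar, 68 mm across, 100 mm high. Leave it alone.
- bottle1: Bystander: amber bottle, 72 mm across, 270 mm high, on the left. Leave it alone.
- bottle2: Bystander: amber bottle, 72 mm across, 270 mm high, on the right. Leave it alone.
- tin: Bystander: food tin, 84 mm across, 110 mm high, beyond the magazine. Leave it alone.
- bowl: Bystander: white bowl, 120 mm across, 50 mm high. Leave it alone.
- cup: Bystander: small steel cup, 48 mm across, 50 mm high, near the robot. Leave it alone.
- spoon: Bystander: spoon lying on the bench beyond the magazine. Leave it alone.

How it is judged (in metres and radians):
On the way:
1. the follower is bottomed with both stoppers in the tube above it, and the rod presses on them with more than 9 N (value of joint follower above 0.032 m and z of each of stopper_a_center, stopper_b_center in the frame of magazine below 0.063 m and horizontal distance between each of stopper_a_center, stopper_b_center and tube_mouth below 0.006 m and (contact force between rod and stopper_a above 9 N or contact force between rod and stopper_b above 9 N)).
At the end, for the whole second after the job is handed in: Follower within 2 mm of its bottom stop; both balls in the tube on it (centres below 63 mm above the bench, within 6 mm of the tube axis); the rod at rest upright in its holder, foot within 4 mm of the hole's floor, released (value of joint follower above 0.032 m and z of each of stopper_a_center, stopper_b_center in the frame of magazine below 0.063 m and horizontal distance between each of stopper_a_center, stopper_b_center and tube_mouth below 0.006 m and horizontal distance between rod and holder below 0.01 m and z of rod in the frame of holder below 0.014 m and angle between rod's own z axis and vertical below 0.2 rad and linear speed of rod below 0.02 m/s); the robot touches nothing.
It fails at once if the gripper or arm touches a stopper (contact force between any of the fingers, the arm and stopper_a above 0.5 N or contact force between any of the fingers, the arm and stopper_b above 0.5 N).
It fails at once if a bystander is moved more than 30 mm (distance of any of jar, bottle1, bottle2, tin, bowl, cup, spoon from where it was at the start of the episode above 0.03 m).
It also fails if it takes over 56 s, if anything falls off the work surface, if the arm or the gripper's body presses on something with over 40 N, if the wrist force passes 120 N, or if a joint passes its speed limit or range.

## Working session

There is one attempt and no reset: what is moved stays moved. The work goes in short steps, Python scripts to look and compute and a tool call to move; the robot and the scene stay as the last step left them, time stands still between calls to the robot, and variables do not carry over. Pictures are saved under pics/ and viewed, and the job is handed in when it is done.

Besides the shell and the picture viewer there is one more tool, called after "Emit:" by a JSON object that holds its "fn" and its "kwargs". arm_command: Moves the arm, as the interface text tells. Its arguments: {"type":"object","properties":{"rows":{"type":"array","items":{"type":"array"}},"grip_force":{"type":"number"}},"required":["rows"]}

```bash
ls; mkdir -p pics
cat > h.py <<'E'
import numpy as np, cv2
from scipy.spatial.transform import Rotation as R
from cell import arm, viewer
E
python3 - <<'E'
from h import *
s=arm.observe();print(s)
for n in ["scene","side","wrist"]:
    print(n,viewer.camera_params(n))
    cv2.imwrite(f"pics/{n}0.png",viewer.snapshot(n))
print(arm.observe()['time_s'])
E
```

```text
pics
{'time_s': 0.0, 'joint_pos': array([ 1.19277124,  0.33390713,  0.03988442,  1.46626268, -0.01343348,
        1.34332839, -0.05846938]), 'joint_vel': array([ 0.00128126,  0.00096392, -0.00101213,  0.00037477,  0.00130355,
        0.00047739,  0.00054588]), 'joint_efforts': array([-1.64022726e-04, -6.58543324e+01,  1.36548869e+00, -4.05567741e+01,
        1.67033938e-02,  1.24979948e-02, -8.56263593e-08]), 'eef_pos': array([ 178.74677739, -624.45804679,  230.42806448]), 'tool_rot': array([-8.05050995e-04,  9.90297753e-01,  1.38959304e-01, -1.54307581e-04]), 'ft_force': array([0.3432109 , 0.3875685 , 0.49444091]), 'moment': array([-0.05988345, -0.00222124,  0.03789846]), 'grip_width': 85.05525528339906}
scene {'K': array([[438.40726408,   0.        , 316.34066216],
       [  0.        , 438.40726408, 232.09910923],
       [  0.        ,   0.        ,   1.        ]]), 'D': array([0.02128162, 0.        , 0.        , 0.        , 0.        ]), 'eye': array([ 868.97259788, -412.41251614,  856.6343623 ]), 'attitude': array([0.897057  , 0.29229004, 0.10035421, 0.31588653])}
side {'K': arr
[... 269 characters left out ...]
6878,  798.99601223]), 'attitude': array([-0.26409789, -0.14976769,  0.47436656,  0.8263161 ])}
wrist {'K': array([[358.37307793,   0.        , 322.03178089],
       [  0.        , 358.37307793, 238.7665262 ],
       [  0.        ,   0.        ,   1.        ]]), 'D': array([-0.06786482,  0.        ,  0.        ,  0.        ,  0.        ]), 'hand_eye': array([[ 7.80279408e-05,  9.63543202e-01,  2.67552782e-01,
         6.65952055e+01],
       [ 9.99999969e-01, -1.38224405e-04,  2.06154642e-04,
        -1.56133522e-01],
       [ 2.35621228e-04,  2.67552757e-01, -9.63543183e-01,
        -1.43239951e+02],
       [ 0.00000000e+00,  0.00000000e+00,  0.00000000e+00,
         1.00000000e+00]])}
0.15
```

View pics/scene0.png

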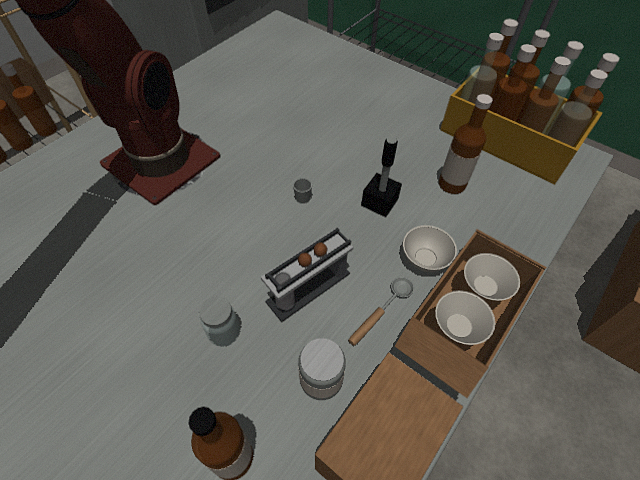

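View pics/side0.png

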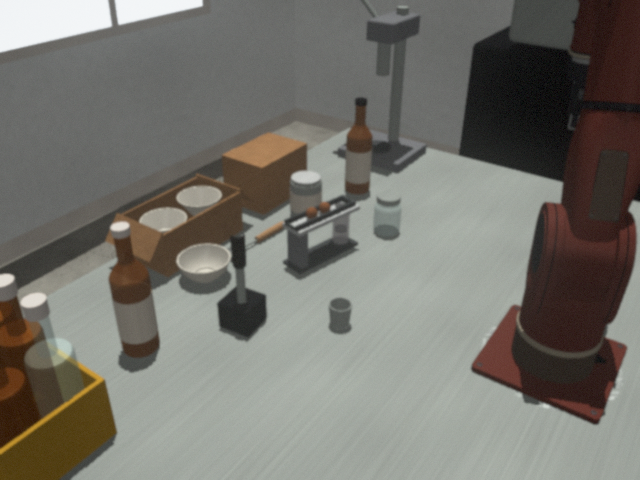

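View pics/wrist0.png

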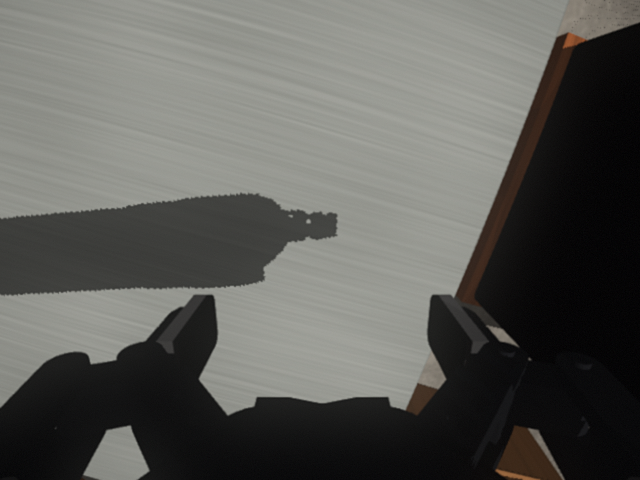

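```bash
cat >> h.py <<'E'
def cam(n, s=None):
    p=viewer.camera_params(n); K,D=p['K'],p['D']
    if n=='wrist':
        s=s or arm.observe(); H=p['hand_eye']
        q=s['tool_rot']; Rt=R.from_quat([q[1],q[2],q[3],q[0]]).as_matrix()
        return K,D,Rt@H[:3,3]+s['eef_pos'],Rt@H[:3,:3]
    q=p['attitude']; return K,D,np.array(p['eye']),R.from_quat([q[1],q[2],q[3],q[0]]).as_matrix()
F=np.diag([1,-1,-1.])
def ray(c,px):
    K,D,e,M=c
    u=cv2.undistortPoints(np.array([[px]],float),K,D)[0,0]
    d=M@F@np.array([u[0],u[1],1]); return e,d/np.linalg.norm(d)
def proj(c,P):
    K,D,e,M=c; P=np.atleast_2d(P).astype(float)
    Pc=(P-e)@M@F
    return cv2.projectPoints(Pc,np.zeros(3),np.zeros(3),K,D)[0][:,0]
def onz(c,px,z):
    e,d=ray(c,px); return e+d*(z-e[2])/d[2]
def tri(rs):
    A=sum(np.eye(3)-np.outer(d,d) for e,d in rs); b=sum((np.eye(3)-np.outer(d,d))@e for e,d in rs)
    X=np.linalg.solve(A,b); return X,[np.linalg.norm((np.eye(3)-np.outer(d,d))@(X-e)) for e,d in rs]
def rc(p): return np.array([p[1]*640,p[0]*480])
E
python3 - <<'E'
from h import *
for n in ["scene","side"]:
    for q in ["tube_mouth","channel_end","stopper_a_center","rod","holder","magazine"]:
        print(n,q,[(rc(r['point']).round(1),round(r['confidence'],2)) for r in viewer.spot_point(n,q)[:4]])
E
```

```text
scene tube_mouth [(array([281. , 277.1]), 0.73), (array([304.3, 256.7]), 0.66)]
scene channel_end [(array([342.7, 240.2]), 0.75)]
scene stopper_a_center [(array([319.7, 250. ]), 0.56), (array([446.3, 185.5]), 0.4)]
scene rod [(array([380.8, 197.5]), 0.96)]
scene holder [(array([379.7, 198.7]), 0.82)]
scene magazine [(array([286.9, 305.3]), 0.59), (array([234.5, 455.8]), 0.43)]
side tube_mouth [(array([339.9, 202.5]), 0.8)]
side channel_end [(array([293.9, 226.1]), 0.93), (array([140.7, 343.5]), 0.15)]
side stopper_a_center [(array([313.7, 213.6]), 0.5), (array([205.5, 276.8]), 0.45)]
side rod [(array([242.4, 321.3]), 0.68)]
side holder [(array([243. , 320.8]), 0.72)]
side magazine [(array([337.9, 244.5]), 0.79), (array([206.1, 276.1]), 0.75), (array([388.5, 230.1]), 0.16)]
```

Run:
```python
from h import *
a,b=cam('scene'),cam('side')
def p(n,u,v,z): print(n,*[x.round(1) if hasattr(x,'round') else np.round(x,1) for x in tri([ray(a,u),ray(b,v)])],'plane',onz(a,u,z).round(1),onz(b,v,z).round(1))
p('mouth',(281,277.1),(339.9,202.5),110)
p('end',(342.7,240.2),(293.9,226.1),110)
p('rod foot',(380.8,197.5),(242.4,321.3),10)
p('holder',(379.7,198.7),(243,320.8),0)
p('handle top',(390,142.5),(237.5,237),210)
p('handle low(138)',(388,163),(239.5,268),148)
p('ball1',(304.3,259),(324,208),124)
p('ball2',(320,249.5),(312.5,212),124)
```

```text
mouth [ 551.1 -115.7  114.6] [2.9 2.9] plane [ 546.6 -115.4  110. ] [ 557.8 -120.8  110. ]
end [585.   31.  107.7] [2.7 2.7] plane [588.   31.2 110. ] [580.4  32.7 110. ]
rod foot [544.6 259.1   6.6] [1. 1.] plane [546.6 257.1  10. ] [540.7 261.8  10. ]
holder [544.8 255.7   5.3] [0.1 0.1] plane [542.9 259.9   0. ] [549.3 250.8   0. ]
handle top [548.  250.3 200.6] [1. 1.] plane [551.9 240.  210. ] [538.5 261.9 210. ]
handle low(138) [547.3 255.1 133.8] [1.7 1.7] plane [554.8 243.3 148. ] [531.3 269.8 148. ]
ball1 [561.  -59.4 121.3] [0.9 0.9] plane [561.3 -61.2 124. ] [559.  -54.7 124. ]
ball2 [570.6 -24.1 123.5] [0.7 0.7] plane [571.4 -24.  124. ] [569.5 -23.8 124. ]
```

Run:
```python
from h import *
a,b=cam('scene'),cam('side')
for n,u,v in [('bottle2 base',(454,190),(142,350)),('bottle2 top',(484,99),(121,228)),('bottle1 top',(203,416),(361,101)),('jar',(220,338),(387,233)),('tin',(322,352),(306,178)),('cup',(302,200),(341,330)),('bowl',(428,262),(205,280))]:
    print(n,*tri([ray(a,u),ray(b,v)]))
q=arm.observe()['tool_rot'];print(R.from_quat([q[1],q[2],q[3],q[0]]).as_matrix().round(3))
```

```text
bottle2 base [670.27902588 420.23842633 -18.20246149] [np.float64(2.9201924008484443), np.float64(2.920192400848474)]
bottle2 top [660.56178664 422.61096322 264.66290885] [np.float64(0.7361792465452306), np.float64(0.7361792465452246)]
bottle1 top [ 670.76728412 -391.34053645  264.21782996] [np.float64(0.14946800253498774), np.float64(0.1494680025349411)]
jar [ 491.80469706 -253.47379287  -16.05907204] [np.float64(2.0855342192357265), np.float64(2.0855342192357815)]
tin [ 702.42444033 -183.39138533  109.26430896] [np.float64(0.11025477297204293), np.float64(0.11025477297246515)]
cup [381.31957559 141.96118349 -16.57730452] [np.float64(0.5558371047997618), np.float64(0.5558371047998654)]
bowl [731.32515829 178.16113084 -14.43094464] [np.float64(3.2189796840722624), np.float64(3.21897968407206)]
[[ 0.961  0.275  0.   ]
 [ 0.275 -0.961  0.   ]
 [ 0.     0.    -1.   ]]
```

```bash
cat >> h.py <<'E'
def tool():
    s=arm.observe();q=s['tool_rot'];return s['eef_pos'],R.from_quat([q[1],q[2],q[3],q[0]]).as_matrix(),s
E
python3 - <<'E'
from h import *
p,M,s=tool()
yaw=np.arctan2(M[1,0],M[0,0]); tgt=np.radians(77.1)
W=np.array([p,[420,-420,270],[540,-200,280],[545,-110,280]])
L=np.r_[0,np.cumsum(np.linalg.norm(np.diff(W,axis=0),axis=1))]
N=17
t=np.linspace(0,L[-1],N+1); P=np.c_[[np.interp(t,L,W[:,i]) for i in range(3)]].T
dy=(tgt-yaw)/N
for k in range(N):
    y=yaw+dy*k; d=P[k+1]-P[k]; X=np.array([np.cos(y),np.sin(y)]);Y=np.array([np.sin(y),-np.cos(y)])
    print([[round(d[:2]@X/10,1),round(d[:2]@Y/10,1),round(-d[2]/10,1)],[0,0,round(-dy,3)],1])
print(L)
E
```

```text
[[np.float64(3.5), np.float64(-1.6), np.float64(-0.5)], [0, 0, np.float64(-0.063)], 1]
[[np.float64(3.6), np.float64(-1.4), np.float64(-0.5)], [0, 0, np.float64(-0.063)], 1]
[[np.float64(3.7), np.float64(-1.1), np.float64(-0.5)], [0, 0, np.float64(-0.063)], 1]
[[np.float64(3.7), np.float64(-0.9), np.float64(-0.5)], [0, 0, np.float64(-0.063)], 1]
[[np.float64(3.8), np.float64(-0.7), np.float64(-0.5)], [0, 0, np.float64(-0.063)], 1]
[[np.float64(3.8), np.float64(-0.4), np.float64(-0.5)], [0, 0, np.float64(-0.063)], 1]
[[np.float64(3.8), np.float64(-0.2), np.float64(-0.5)], [0, 0, np.float64(-0.063)], 1]
[[np.float64(3.9), np.float64(0.1), np.float64(-0.5)], [0, 0, np.float64(-0.063)], 1]
[[np.float64(3.7), np.float64(-0.8), np.float64(-0.2)], [0, 0, np.float64(-0.063)], 1]
[[np.float64(3.8), np.float64(-0.9), np.float64(-0.2)], [0, 0, np.float64(-0.063)], 1]
[[np.float64(3.8), np.float64(-0.6), np.float64(-0.2)], [0, 0, np.float64(-0.063)], 1]
[[np.float64(3.9), np.float64(-0.4), np.float64(-0.2)], [0, 0, np.float64(-0.063)], 1]
[[np.float64(3.9), np.float64(-0.2), np.float64(-0.2)], [0, 0, np.float64(-0.063)], 1]
[[np.float64(3.9), np.float64(0.1), np.float64(-0.2)], [0, 0, np.float64(-0.063)], 1]
[[np.float64(3.8), np.float64(-0.2), np.float64(-0.1)], [0, 0, np.float64(-0.063)], 1]
[[np.float64(3.7), np.float64(-1.1), np.float64(-0.0)], [0, 0, np.float64(-0.063)], 1]
[[np.float64(3.8), np.float64(-0.9), np.float64(-0.0)], [0, 0, np.float64(-0.063)], 1]
[  0.         318.76580403 569.56452811 659.70331   ]
```

Emit:
{"fn": "arm_command", "kwargs": {"rows": [[[3.5,-1.6,-0.5],[0,0,-0.063],1],[[3.6,-1.4,-0.5],[0,0,-0.063],1],[[3.7,-1.1,-0.5],[0,0,-0.063],1],[[3.7,-0.9,-0.5],[0,0,-0.063],1],[[3.8,-0.7,-0.5],[0,0,-0.063],1],[[3.8,-0.4,-0.5],[0,0,-0.063],1],[[3.8,-0.2,-0.5],[0,0,-0.063],1],[[3.9,0.1,-0.5],[0,0,-0.063],1],[[3.7,-0.8,-0.2],[0,0,-0.063],1],[[3.8,-0.9,-0.2],[0,0,-0.063],1],[[3.8,-0.6,-0.2],[0,0,-0.063],1],[[3.9,-0.4,-0.2],[0,0,-0.063],1],[[3.9,-0.2,-0.2],[0,0,-0.063],1],[[3.9,0.1,-0.2],[0,0,-0.063],1],[[3.8,-0.2,-0.1],[0,0,-0.063],1],[[3.7,-1.1,0],[0,0,-0.063],1],[[3.8,-0.9,0],[0,0,-0.063],1],[[0,0,0],[0,0,0],1]]}}

```text
time_s: 3.0
eef_pos: [544.0, -104.1, 284.8]
tool_rot: [-0.0, 0.778, 0.628, 0.0]
ft_force: [0.1, -0.2, -0.7]
grip_width: 85.6
```

```bash
cat >> h.py <<'E'
def shot(n,f):
    c=cam(n); im=viewer.snapshot(n); cv2.imwrite('pics/'+f,im); return c,im
E
python3 - <<'E'
from h import *
p,M,s=tool(); print(p,M.round(3),s['joint_pos'].round(2),s['joint_vel'].round(3),s['ft_force'])
c,im=shot('wrist','w1.png')
for q in ["tube_mouth","channel_end","stopper_a_center"]:
    for r in viewer.spot_point('wrist',q)[:3]:
        u=rc(r['point']);print(q,u.round(1),round(r['confidence'],2),onz(c,u,124 if 'st' in q else 110).round(1))
E
```

```text
[ 544.03359642 -104.1442761   284.7843778 ] [[ 0.211  0.977  0.001]
 [ 0.977 -0.211  0.001]
 [ 0.001  0.    -1.   ]] [ 0.54  0.15 -0.48  1.6   0.07  1.41 -0.16] [ 0.035  0.014  0.06  -0.012  0.026  0.001  0.004] [ 0.0988711  -0.15227999 -0.72343496]
tube_mouth [328.3 228.4] 0.96 [ 546.4 -115.9  110. ]
tube_mouth [453.5 377.7] 0.31 [ 642.3 -302.6  110. ]
channel_end [333.9  43.1] 0.9 [583.1  35.4 110. ]
stopper_a_center [331.  117.6] 0.84 [568.1 -22.4 124. ]
```

View pics/w1.png

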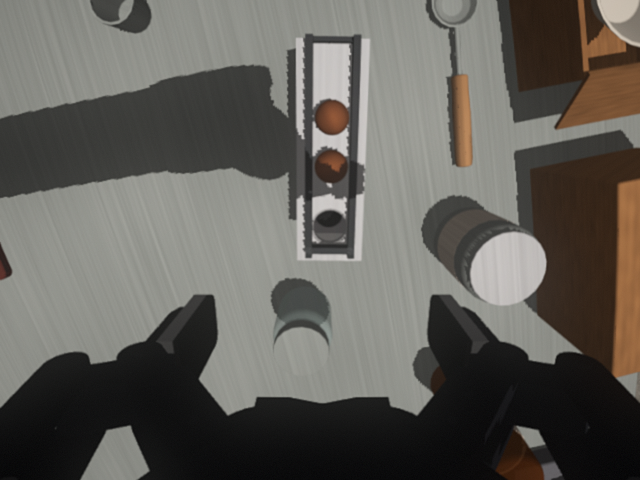

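Run:
```python
import cv2
im=cv2.imread('pics/w1.png')[20:275,280:390]
im=cv2.convertScaleAbs(im,alpha=1.8,beta=20)
a=cv2.resize(im[:130],None,fx=4.5,fy=4.5,interpolation=cv2.INTER_CUBIC);b=cv2.resize(im[125:255],None,fx=4.5,fy=4.5,interpolation=cv2.INTER_CUBIC)
o=cv2.hconcat([a[:585,:395],b[:585,:395]])
cv2.imwrite('pics/w1z.png',o)
```

```text
(no output)
```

View pics/w1z.png

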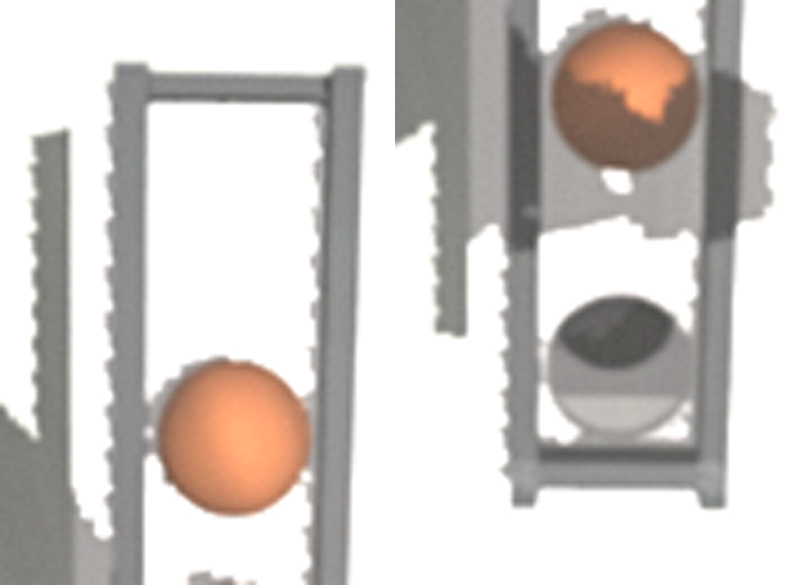

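Run:
```python
from h import *
c=cam('wrist')
for n,u,z in [('mouth',(330,226.1),110),('far',(332,117.3),124),('near',(331.3,166.6),124),('railN',(329.7,257.2),122),('railF',(333.1,34.6),122)]: print(n,onz(c,u,z).round(1))
print(c[2])
```

```text
mouth [ 547.8 -120.2  110. ]
far [569.3 -28.7 124. ]
near [560.3 -67.2 124. ]
railN [ 541.8 -145.3  122. ]
railF [583.6  32.2 122. ]
[557.39683872 -43.89904398 427.48619522]
```

Run:
```python
from h import *
p,M,s=tool(); print(p,s['joint_vel'].round(3))
c,im=shot('wrist','w2.png')
b=cv2.imread('pics/w1.png')
A=cv2.cvtColor(b[25:270,285:380],cv2.COLOR_BGR2GRAY);B=cv2.cvtColor(im[25:270,285:380],cv2.COLOR_BGR2GRAY)
sh=cv2.phaseCorrelate(A.astype(float),B.astype(float));print(sh)
d=np.array(sh[0])
for n,u,z in [('mouth',(330,226.1),110),('far',(332,117.3),124),('near',(331.3,166.6),124),('railN',(329.7,257.2),122),('railF',(333.1,34.6),122)]: print(n,onz(c,np.array(u)+d,z).round(1))
```

```text
[ 543.76960443 -110.07108058  284.28635118] [ 0.007  0.006  0.007 -0.006 -0.001  0.     0.001]
((-0.836360972824366, 0.6104358550023079), 0.2603817370082943)
mouth [ 547.  -120.6  110. ]
far [568.6 -29.  124. ]
near [559.5 -67.5 124. ]
railN [ 540.9 -145.7  122. ]
railF [582.9  31.9 122. ]
```

Run:
```python
from h import *
a=cv2.imread('pics/w1.png');b=cv2.imread('pics/w2.png')
t=a[205:262,300:360]
r=cv2.matchTemplate(b,t,cv2.TM_CCOEFF_NORMED);print(cv2.minMaxLoc(r))
t=a[30:60,300:370]
r=cv2.matchTemplate(b,t,cv2.TM_CCOEFF_NORMED);print(cv2.minMaxLoc(r))
p,M,s=tool(); print(p,s['joint_vel'].round(3),s['time_s'])
```

```text
(-0.5307020545005798, 0.9844861030578613, (290, 43), (299, 198))
(-0.6137558221817017, 0.9919094443321228, (223, 52), (297, 21))
[ 543.83872399 -110.27297735  284.26200722] [ 0.004  0.004  0.001 -0.004 -0.001  0.    -0.   ] 3.25
```

Run:
```python
from h import *
c=cam('wrist')
im=cv2.imread('pics/w2.png')
for q,u,z,d in [('mouth',(330,226.1),110,(-1,-7)),('far',(332,117.3),124,(-2,-8)),('near',(331.3,166.6),124,(-1.5,-7.5)),('railN',(329.7,257.2),122,(-1,-7)),('railF',(333.1,34.6),122,(-3,-9))]: print(q,onz(c,np.array(u)+d,z).round(1))
```

```text
mouth [ 548.4 -113.8  110. ]
far [569.2 -22.5 124. ]
near [560.5 -61.1 124. ]
railN [ 542.4 -138.8  122. ]
railF [582.9  38.9 122. ]
```

Emit:
{"fn": "arm_command", "kwargs": {"rows": [[[4.1,-1.1,0],[0,0,0],1],[[4.1,-1.1,0],[0,0,0],1],[[4.1,-1.1,0],[0,0,0],1],[[4.1,-1.1,0],[0,0,0],1],[[4.1,-1.1,0],[0,0,0],1],[[4.1,-1.1,0],[0,0,0],1],[[4.1,-1.1,0],[0,0,0],1],[[0,0,0],[0,0,0],1],[[0,0,0],[0,0,0],1],[[0,0,0],[0,0,0],1]]}}

```text
time_s: 4.5
eef_pos: [532.4, 185.8, 284.2]
tool_rot: [0.0, 0.782, 0.624, -0.0]
ft_force: [-0.0, 0.9, -0.4]
grip_width: 85.4
```

Run:
```python
from h import *
p,M,s=tool(); print(p,s['joint_vel'].round(3),s['joint_pos'].round(2))
c,im=shot('wrist','w3.png'); print(c[2])
print(viewer.spot_in('wrist','rod')[:2],viewer.spot_in('wrist','holder')[:2])
```

```text
[532.43419133 185.78036539 284.19961203] [ 0.002 -0.003 -0.004  0.001 -0.001 -0.    -0.002] [ 0.19  0.2  -0.69  1.57  0.13  1.42 -0.74]
[546.13624117 251.93278562 427.40067373]
[{'bbox': [0.4717, 0.2494, 0.54, 0.345], 'confidence': 0.72}] [{'bbox': [0.4336, 0.1892, 0.568, 0.3842], 'confidence': 0.9}, {'bbox': [0.7455, 0.4815, 0.8045, 0.7092], 'confidence': 0.66}]
```

View pics/w3.png

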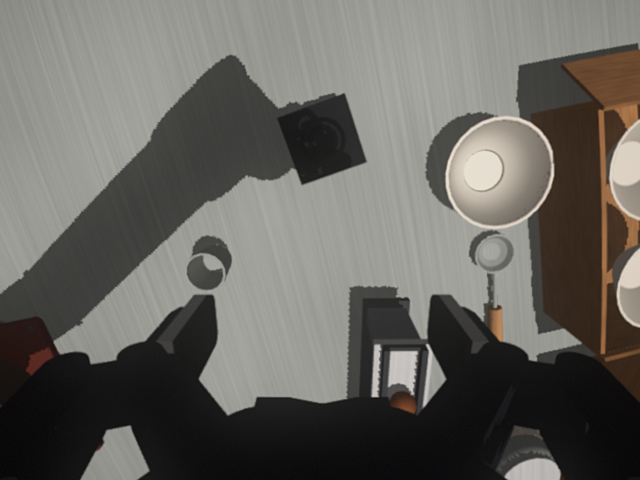

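Run:
```python
import cv2
im=cv2.imread('pics/w3.png')[80:200,260:390]
im=cv2.convertScaleAbs(im,alpha=4,beta=10)
cv2.imwrite('pics/w3z.png',cv2.resize(im,None,fx=5,fy=5,interpolation=cv2.INTER_CUBIC))
```

```text
(no output)
```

View pics/w3z.png

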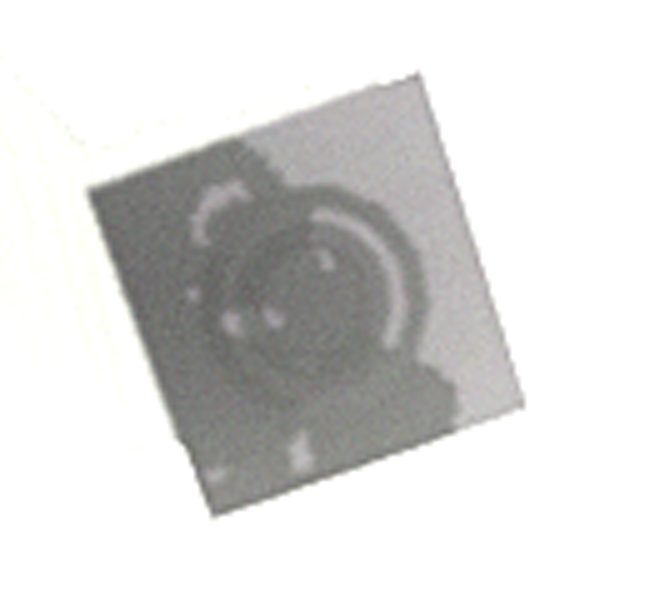

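Run:
```python
from h import *
c=cam('wrist'); print(onz(c,(322.4,139.2),60),onz(c,(323.2,139.4),205), tool()[0])
print(proj(c,[[546,253,60],[546,253,210]]))
for z in (60,):
  K=[onz(c,(260+x/5,80+y/5),z) for x,y in [(90,187),(420,73),(524,405),(213,517)]]
  print([np.linalg.norm(K[i]-K[i-1]).round(1) for i in range(4)],np.mean(K,0))
```

```text
[546.59762851 252.80498053  60.        ] [546.73244468 252.51403111 205.        ] [532.20082703 186.50497554 284.35903419]
[[321.76972995 139.13979753]
 [321.83750303 138.85073169]]
[np.float64(68.9), np.float64(67.8), np.float64(67.1), np.float64(66.9)] [546.44688134 252.31056913  60.        ]
```

Emit:
{"fn": "arm_command", "kwargs": {"rows": [[[3.4,0,0],[0,0,0],1],[[3.4,-0.1,0],[0,0,0],1],[[0,0,0],[0,0,0],1],[[0,0,0],[0,0,0],1]]}}

```text
time_s: 5.15
eef_pos: [546.0, 253.3, 284.2]
tool_rot: [0.0, 0.781, 0.625, -0.0]
ft_force: [0.7, 0.4, 0.0]
grip_width: 85.2
```

Run:
```python
from h import *
p,M,s=tool(); print(p,M.round(3),s['joint_vel'].round(3))
c,im=shot('wrist','w4.png')
u=proj(c,[[546.6,252.6,210],[546.6,252.6,148],[546.6,252.6,60]]);print(u)
im=cv2.convertScaleAbs(im,alpha=3,beta=10)
for x in u: cv2.drawMarker(im,tuple(int(round(t)) for t in x),(0,0,255),cv2.MARKER_CROSS,10,1)
cv2.imwrite('pics/w4m.png',im)
```

```text
[545.99827573 253.27181349 284.16115773] [[ 0.22   0.976 -0.   ]
 [ 0.976 -0.22  -0.001]
 [-0.001 -0.    -1.   ]] [ 0.014 -0.008  0.008  0.004  0.     0.002 -0.   ]
[[324.98088531 250.13805606]
 [324.3169476  227.02398292]
 [323.73969338 206.96952909]]
```

View pics/w4m.png

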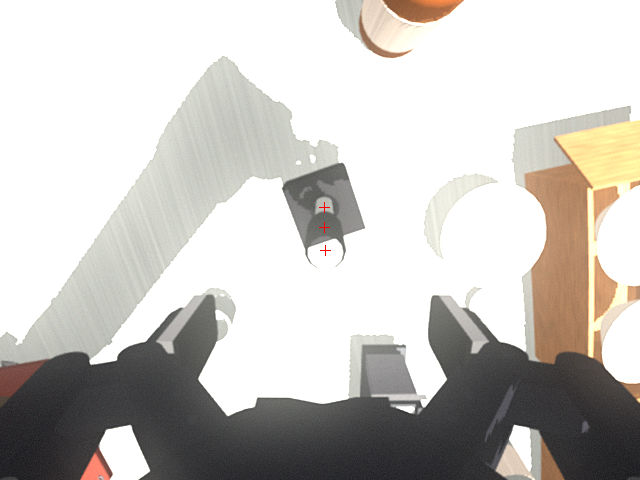

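Emit:
{"fn": "arm_command", "kwargs": {"rows": [[[0,0.1,2.5],[0,0,0],1],[[0,0,2.5],[0,0,0],1],[[0,0,2.5],[0,0,0],1],[[0,0,2.5],[0,0,0],1],[[0,0,1.3],[0,0,0],1],[[0,0,1.3],[0,0,0],1],[[0,0,0],[0,0,0],1],[[0,0,0],[0,0,0],1]]}}

```text
time_s: 6.2
eef_pos: [547.2, 254.1, 159.1]
tool_rot: [0.0, 0.781, 0.625, 0.0]
ft_force: [-0.2, 0.2, 0.1]
grip_width: 85.3
```

Emit:
{"fn": "arm_command", "kwargs": {"rows": [[[0,0,0],[0,0,0],0],[[0,0,0],[0,0,0],-0.5],[[0,0,0],[0,0,0],-1],[[0,0,0],[0,0,0],-1],[[0,0,0],[0,0,0],-1],[[0,0,0],[0,0,0],-1],[[0,0,0],[0,0,0],-1]], "grip_force": 80}}

```text
time_s: 7.08
eef_pos: [547.1, 254.0, 158.8]
tool_rot: [0.0, 0.781, 0.625, 0.0]
ft_force: [1.2, -0.9, 4.3]
grip_width: 26.3
```

Emit:
{"fn": "arm_command", "kwargs": {"rows": [[[0,0,-0.6],[0,0,0],-1],[[0,0,-1.2],[0,0,0],-1],[[0,0,-2],[0,0,0],-1],[[0,0,-2.5],[0,0,0],-1],[[0,0,-2.5],[0,0,0],-1],[[0,0,-2.5],[0,0,0],-1],[[0,0,-1.7],[0,0,0],-1],[[0,0,0],[0,0,0],-1],[[0,0,0],[0,0,0],-1]]}}

```text
time_s: 8.2
eef_pos: [546.5, 253.7, 287.5]
tool_rot: [-0.0, 0.781, 0.625, -0.001]
ft_force: [-0.5, 0.1, -2.5]
grip_width: 26.2
```

Run:
```python
from h import *
p,M,s=tool(); print(p,M.round(4),s['ft_force'],s['moment'],s['grip_width'])
c,im=shot('wrist','w5.png')
cs,ims=shot('scene','s5.png')
cd,imd=shot('side','d5.png')
f=p+np.array([0,-1,-148.8])
o=[]
for cc,i in((cs,ims),(cd,imd)):
    u=proj(cc,[f,f+[0,0,130],f+[0,0,200]]);print(u)
    i=i.copy()
    for k in u: cv2.drawMarker(i,tuple(int(round(t)) for t in k),(0,0,255),cv2.MARKER_CROSS,5,1)
    x,y=u.mean(0).astype(int); x=min(max(x,65),575);o.append(cv2.resize(i[max(0,y-70):max(0,y-70)+140,x-65:x+65],(390,420),interpolation=cv2.INTER_CUBIC))
cv2.imwrite('pics/z5.png',cv2.convertScaleAbs(cv2.hconcat(o),alpha=1.7))
```

```text
[546.50389772 253.67574611 287.45703424] [[ 2.192e-01  9.757e-01 -1.100e-03]
 [ 9.757e-01 -2.192e-01 -5.000e-04]
 [-8.000e-04 -1.000e-03 -1.000e+00]] [-0.54580802  0.07403145 -2.52116174] [-0.03612114 -0.01492203 -0.00705403] 26.166839392050896
[[386.65280382 162.00158209]
 [395.24716842 116.4171302 ]
 [400.79341908  87.0746859 ]]
[[239.64141228 265.35596197]
 [235.70272839 205.9295022 ]
 [233.41003007 170.94434041]]
```

View pics/z5.png

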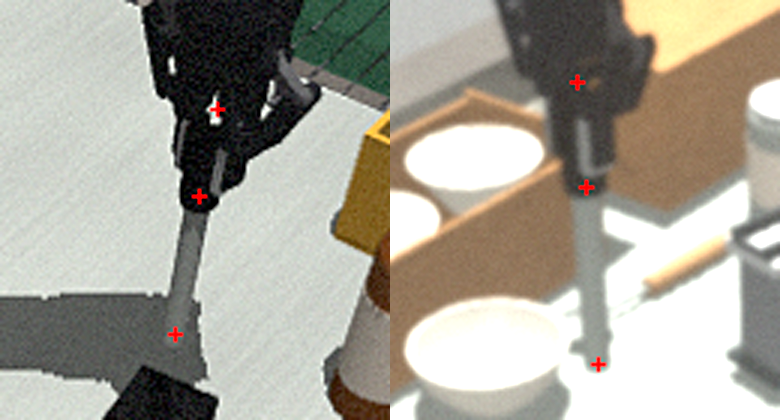

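View pics/w5.png

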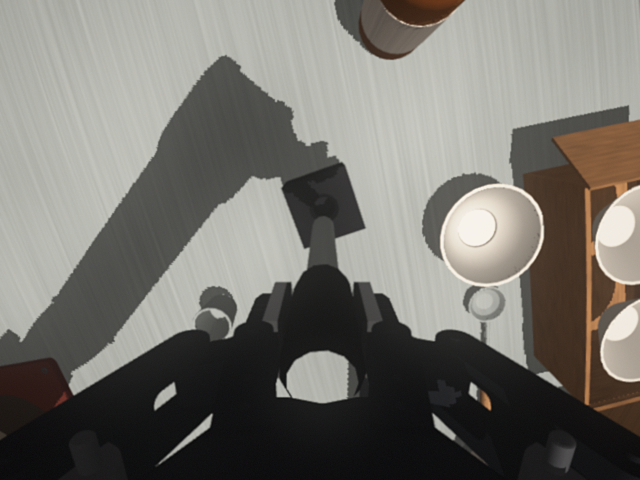

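Emit:
{"fn": "arm_command", "kwargs": {"rows": [[[-1.6,0.6,0],[0,0,0],-1],[[-3.2,1.2,0],[0,0,0],-1],[[-3.2,1.2,0],[0,0,0],-1],[[-3.2,1.2,0],[0,0,0],-1],[[-3.2,1.2,0],[0,0,0],-1],[[-3.2,1.2,0],[0,0,0],-1],[[-3.2,1.1,0],[0,0,0],-1],[[-1.9,0.6,0],[0,0,0],-1],[[0,0,0],[0,0,0],-1],[[0,0,0],[0,0,0],-1],[[0,0,0],[0,0,0],-1]]}}

```text
time_s: 9.72
eef_pos: [577.9, 15.8, 288.4]
tool_rot: [-0.0, 0.78, 0.626, 0.0]
ft_force: [0.2, 0.1, -3.0]
grip_width: 26.3
```

```bash
cat >> h.py <<'E'
MO=np.array([548.4,-113.8]); AX=np.array([.222,.975]); LX=np.array([.975,-.222])
def magpos(p): d=p[:2]-MO; return round(float(d@AX),1),round(float(d@LX),1)
E
python3 - <<'E'
from h import *
p,M,s=tool(); print(p,M.round(4),s['ft_force'],magpos(p))
c,im=shot('wrist','w6.png')
cs,ims=shot('scene','s6.png')
cd,imd=shot('side','d6.png')
f=p+np.array([0,-1,-148.8]); o=[]
for cc,i in((cs,ims),(cd,imd)):
    u=proj(cc,[f]);print(u); x,y=u[0].astype(int)
    o.append(cv2.resize(i[max(0,y-70):max(0,y-70)+140,x-65:x+65],(390,420),interpolation=cv2.INTER_CUBIC))
cv2.imwrite('pics/z6.png',cv2.convertScaleAbs(cv2.hconcat(o),alpha=1.7))
E
```

```text
[577.8541131   15.82562807 288.41509038] [[ 2.171e-01  9.762e-01  1.000e-04]
 [ 9.762e-01 -2.171e-01  5.000e-04]
 [ 5.000e-04 -1.000e-04 -1.000e+00]] [ 0.22258482  0.07789095 -2.98782407] (132.9, -0.1)
[[334.57387725 234.37413378]]
[[299.47627285 211.64104693]]
```

View pics/z6.png

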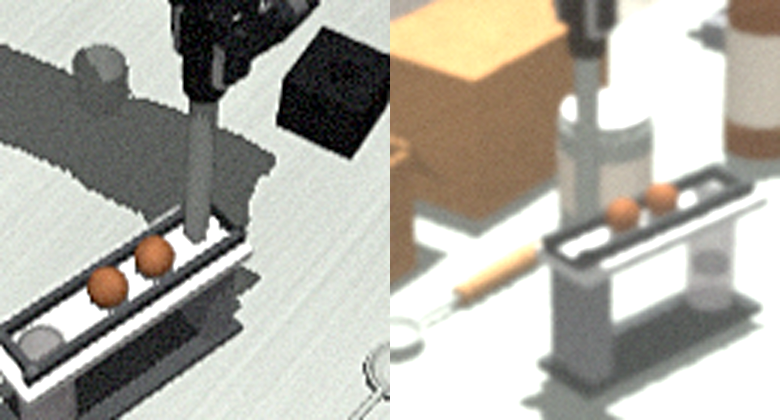

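View pics/w6.png

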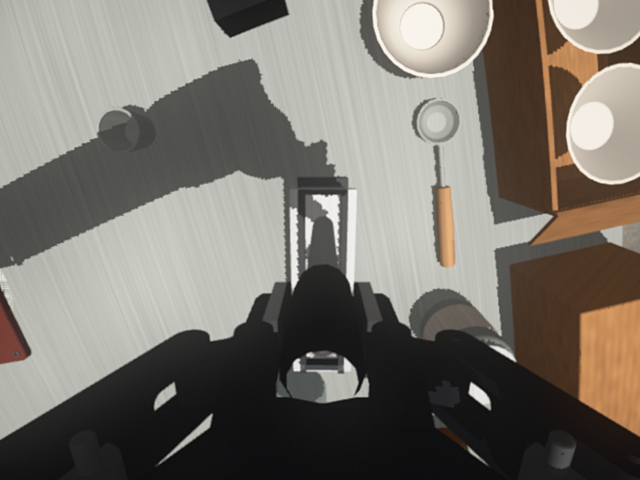

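Emit:
{"fn": "arm_command", "kwargs": {"rows": [[[0,0,1],[0,0,0],-1],[[0,0,1],[0,0,0],-1],[[0,0,0.5],[0,0,0],-1],[[0,0,0],[0,0,0],-1],[[0,0,0],[0,0,0],-1]]}}

```text
time_s: 10.5
eef_pos: [578.2, 14.3, 263.6]
tool_rot: [0.0, 0.781, 0.625, 0.0]
ft_force: [0.2, -0.1, -3.6]
grip_width: 26.3
```

Run:
```python
from h import *
p,M,s=tool(); print(p,s['ft_force'],magpos(p))
cs,ims=shot('scene','s7.png')
cd,imd=shot('side','d7.png')
f=p+np.array([0,-1,-148.8]); o=[]
for cc,i in((cs,ims),(cd,imd)):
    u=proj(cc,[f]);print(u); x,y=u[0].astype(int)
    o.append(cv2.resize(i[max(0,y-70):max(0,y-70)+140,x-65:x+65],(390,420),interpolation=cv2.INTER_CUBIC))
cv2.imwrite('pics/z7.png',cv2.convertScaleAbs(cv2.hconcat(o),alpha=1.7))
```

```text
[578.15966354  14.27956842 263.56898268] [ 0.21797677 -0.08158767 -3.64777173] (131.5, 0.6)
[[333.77495355 241.96887413]]
[[299.83498258 221.01825652]]
```

View pics/z7.png

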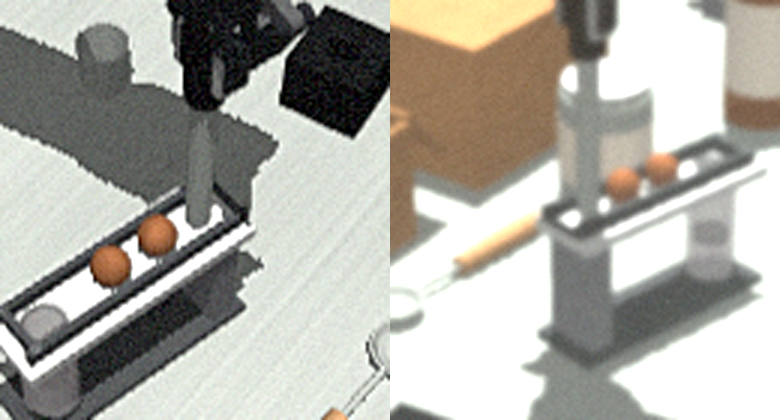

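Emit:
{"fn": "arm_command", "kwargs": {"rows": [[[-0.4,0,0],[0,0,0],-1],[[-0.8,0,0],[0,0,0],-1],[[-0.8,0,0],[0,0,0],-1],[[-0.8,0,0],[0,0,0],-1],[[-0.8,0,0],[0,0,0],-1],[[-0.8,0,0],[0,0,0],-1],[[-0.8,0,0],[0,0,0],-1],[[-0.8,0,0],[0,0,0],-1],[[-0.8,0,0],[0,0,0],-1],[[-0.8,0,0],[0,0,0],-1],[[0,0,0],[0,0,0],-1],[[0,0,0],[0,0,0],-1]]}}

```text
time_s: 12.1
eef_pos: [561.4, -59.6, 263.3]
tool_rot: [-0.0, 0.781, 0.625, 0.0]
ft_force: [0.1, -0.8, -2.6]
grip_width: 26.6
```

```bash
cat >> h.py <<'E'
def look(f,off=(0,-1,-148.8)):
    p,M,s=tool(); print(p.round(1),s['ft_force'].round(1),magpos(p),s['time_s'],s['grip_width'])
    o=[]
    for n in('scene','side'):
        cc=cam(n); i=viewer.snapshot(n)
        x,y=proj(cc,[[555,-85,110]])[0].astype(int)
        o.append(cv2.resize(i[y-60:y+60,x-65:x+65],(390,360),interpolation=cv2.INTER_CUBIC))
    cv2.imwrite('pics/'+f,cv2.convertScaleAbs(cv2.hconcat(o),alpha=1.7))
E
python3 -c "
from h import *
look('z8.png')"
```

```text
[561.4 -59.6 263.3] [ 0.1 -0.8 -2.6] (55.7, 0.6) 12.1 26.553652527885326
```

View pics/z8.png

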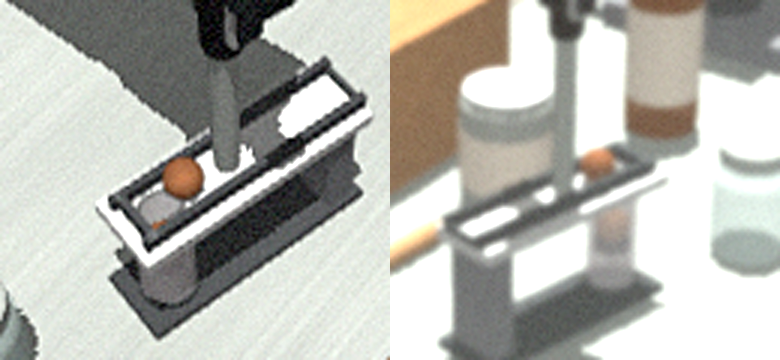

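Emit:
{"fn": "arm_command", "kwargs": {"rows": [[[-0.6,0,0],[0,0,0],-1],[[-0.6,0,0],[0,0,0],-1],[[-0.6,0,0],[0,0,0],-1],[[-0.6,0,0],[0,0,0],-1],[[-0.6,0,0],[0,0,0],-1],[[-0.6,0,0],[0,0,0],-1],[[0,0,0],[0,0,0],-1],[[0,0,0],[0,0,0],-1]]}}

```text
time_s: 13.2
eef_pos: [553.5, -94.8, 263.3]
tool_rot: [-0.0, 0.781, 0.625, 0.0]
ft_force: [-0.8, -0.1, -2.4]
grip_width: 26.4
```

```bash
python3 -c "
from h import *
look('z9.png')"
```

```text
[553.5 -94.8 263.3] [-0.8 -0.1 -2.4] (19.6, 0.8) 13.2 26.36884051514288
```

View pics/z9.png

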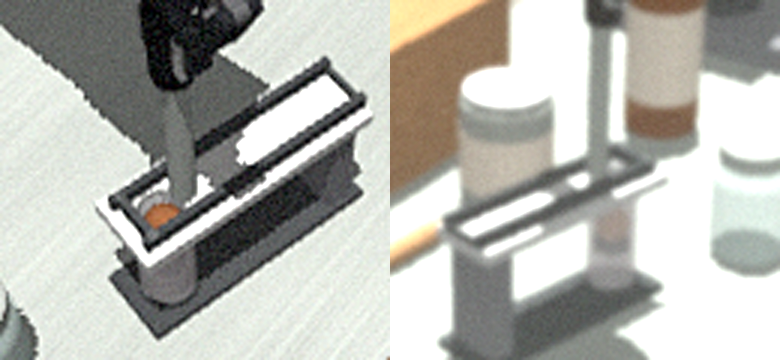

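Emit:
{"fn": "arm_command", "kwargs": {"rows": [[[0,0,-0.5],[0,0,0],-1],[[-0.9,-0.05,0],[0,0,0],-1],[[-0.95,-0.05,0],[0,0,0],-1],[[0,0,0],[0,0,0],-1],[[0,0,0],[0,0,0],-1],[[0,0,0],[0,0,0],-1]]}}

```text
time_s: 14.05
eef_pos: [548.5, -112.5, 268.3]
tool_rot: [-0.0, 0.781, 0.625, 0.0]
ft_force: [-0.2, 0.3, -2.6]
grip_width: 26.5
```

```bash
python3 -c "
from h import *
look('z10.png')
c,i=shot('wrist','w10.png')"
```

```text
[ 548.5 -112.5  268.3] [-0.2  0.3 -2.6] (1.3, -0.2) 14.05 26.49630682849503
```

View pics/z10.png

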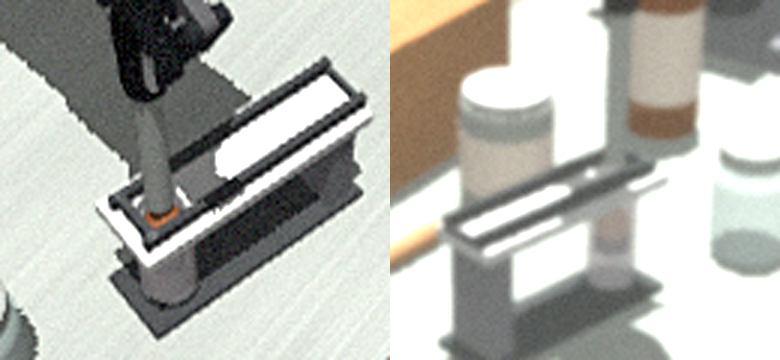

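View pics/w10.png

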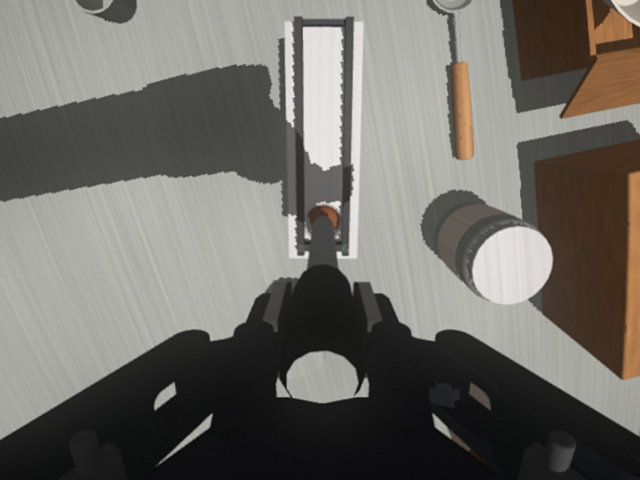

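Emit:
{"fn": "arm_command", "kwargs": {"rows": [[[0,0,0.4],[0,0,0],-1],[[0,0,0.4],[0,0,0],-1],[[0,0,0.4],[0,0,0],-1],[[0,0,0.4],[0,0,0],-1],[[0,0,0.4],[0,0,0],-1],[[0,0,0],[0,0,0],-1]]}}

```text
time_s: 14.95
eef_pos: [548.6, -112.9, 248.4]
tool_rot: [0.0, 0.781, 0.625, 0.0]
ft_force: [0.2, 0.1, 1.6]
grip_width: 26.2
```

```bash
python3 -c "
from h import *
look('z11.png')"
```

```text
[ 548.6 -112.9  248.4] [0.2 0.1 1.6] (0.9, -0.0) 14.95 26.19449559976912
```

View pics/z11.png

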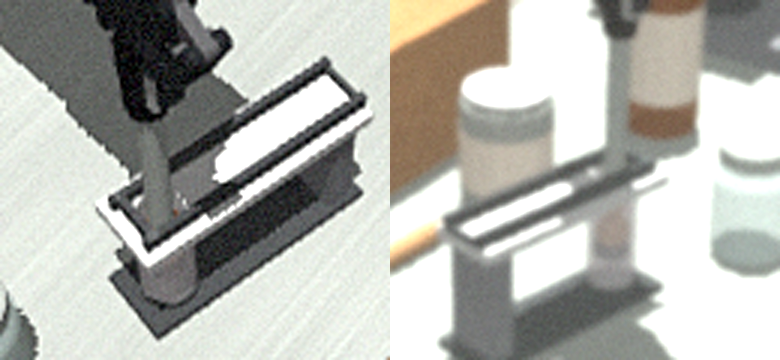

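Emit:
{"fn": "arm_command", "kwargs": {"rows": [[[0,0,0.3],[0,0,0],-1],[[0,0,0.4],[0,0,0],-1],[[0,0,0.4],[0,0,0],-1],[[0,0,0.4],[0,0,0],-1],[[0,0,0.4],[0,0,0],-1]]}}

```text
time_s: 15.68
eef_pos: [548.5, -112.9, 229.0]
tool_rot: [0.0, 0.781, 0.625, 0.0]
ft_force: [-0.3, 0.2, 4.0]
grip_width: 26.4
```

Emit:
{"fn": "arm_command", "kwargs": {"rows": [[[0,0,0.3],[0,0,0],-1],[[0,0,0.2],[0,0,0],-1]]}}

```text
time_s: 15.92
eef_pos: [548.4, -112.9, 224.1]
tool_rot: [-0.0, 0.781, 0.625, -0.0]
ft_force: [0.6, -0.4, 2.0]
grip_width: 26.1
```

Emit:
{"fn": "arm_command", "kwargs": {"rows": [[[0,0,0.1],[0,0,0],-1],[[0,0,0.1],[0,0,0],-1]]}}

```text
time_s: 16.18
eef_pos: [548.5, -112.9, 222.3]
tool_rot: [0.0, 0.781, 0.625, 0.0]
ft_force: [-0.4, -0.2, 2.2]
grip_width: 26.4
```

Emit:
{"fn": "arm_command", "kwargs": {"rows": [[[0,0,0.1],[0,0,0],-1],[[0,0,0],[0,0,0],-1]]}}

```text
time_s: 16.42
eef_pos: [548.5, -112.9, 221.4]
tool_rot: [0.0, 0.781, 0.625, 0.0]
ft_force: [0.7, 0.3, 1.7]
grip_width: 26.4
```

Emit:
{"fn": "arm_command", "kwargs": {"rows": [[[0,0,0.1],[0,0,0],-1],[[0,0,0.1],[0,0,0],-1]]}}

```text
time_s: 16.68
eef_pos: [549.0, -112.9, 220.7]
tool_rot: [0.001, 0.781, 0.625, 0.0]
ft_force: [-2.0, 0.5, 15.5]
grip_width: 26.3
```

Emit:
{"fn": "arm_command", "kwargs": {"rows": [[[0,0,0.1],[0,0,0],-1],[[0,0,0.1],[0,0,0],-1]]}}

```text
time_s: 16.92
eef_pos: [549.5, -112.9, 220.2]
tool_rot: [0.001, 0.781, 0.625, 0.001]
ft_force: [-5.0, 0.8, 25.8]
grip_width: 26.6
```

```bash
python3 -c "
from h import *
look('z12.png')"
```

```text
[ 549.5 -112.9  220.2] [-5.   0.8 25.8] (1.1, 0.9) 16.925 26.61087942409526
```

View pics/z12.png

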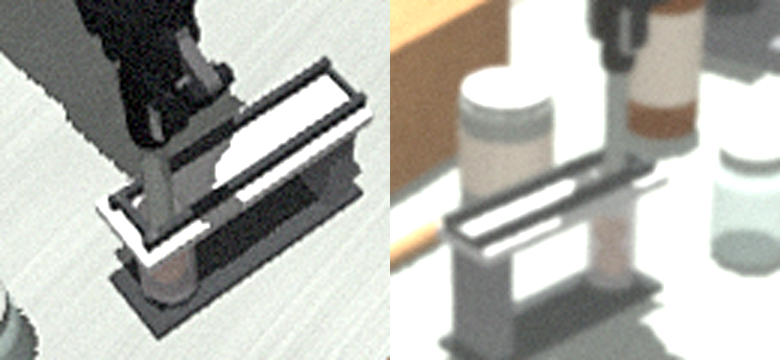

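Emit:
{"fn": "arm_command", "kwargs": {"rows": [[[0,0,-0.1],[0,0,0],-1],[[0,0,0],[0,0,0],-1],[[0,0,0],[0,0,0],-1]]}}

```text
time_s: 17.4
eef_pos: [549.3, -112.9, 220.6]
tool_rot: [0.001, 0.781, 0.625, 0.001]
ft_force: [-2.1, 1.5, 16.9]
grip_width: 26.3
```

Emit:
{"fn": "arm_command", "kwargs": {"rows": [[[0,0,-0.5],[0,0,0],-1],[[0,0,-1],[0,0,0],-1],[[0,0,-1.5],[0,0,0],-1],[[0,0,-1.5],[0,0,0],-1],[[0,0,-1.5],[0,0,0],-1],[[0,0,-1.2],[0,0,0],-1],[[0,0,0],[0,0,0],-1]]}}

```text
time_s: 18.27
eef_pos: [548.9, -112.9, 291.5]
tool_rot: [0.001, 0.781, 0.625, 0.001]
ft_force: [-0.3, -0.1, -2.7]
grip_width: 26.1
```

```bash
python3 -c "
from h import *
look('z13.png'); print(tool()[1].round(4))"
```

```text
[ 548.9 -112.9  291.5] [-0.3 -0.1 -2.7] (1.0, 0.3) 18.275 26.11943310340545
[[ 2.193e-01  9.757e-01 -4.000e-04]
 [ 9.757e-01 -2.193e-01  1.000e-04]
 [ 0.000e+00 -4.000e-04 -1.000e+00]]
```

View pics/z13.png

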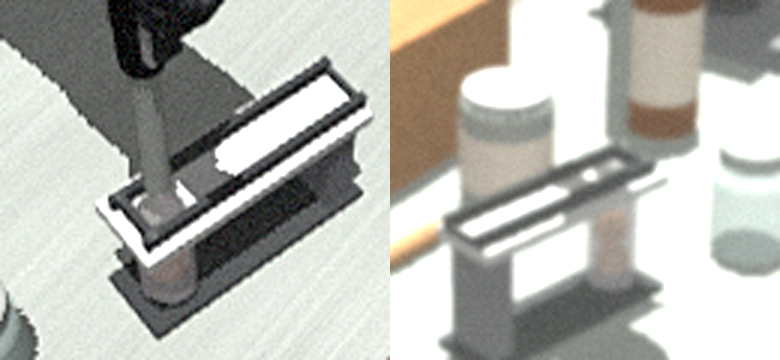

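Emit:
{"fn": "arm_command", "kwargs": {"rows": [[[1.7,-0.4,0],[0,0,0],-1],[[3.4,-0.8,0],[0,0,0],-1],[[3.4,-0.8,0],[0,0,0],-1],[[3.4,-0.8,0],[0,0,0],-1],[[3.4,-0.8,0],[0,0,0],-1],[[3.4,-0.8,0],[0,0,0],-1],[[3.4,-0.8,0],[0,0,0],-1],[[3.4,-0.8,0],[0,0,0],-1],[[3.4,-0.8,0],[0,0,0],-1],[[3.4,-0.8,0],[0,0,0],-1],[[2.2,-0.5,0],[0,0,0],-1],[[1.2,-0.2,0],[0,0,0],-1],[[0,0,0],[0,0,0],-1],[[0,0,0],[0,0,0],-1],[[0,0,0],[0,0,0],-1]]}}

```text
time_s: 20.25
eef_pos: [546.1, 252.5, 290.4]
tool_rot: [0.0, 0.781, 0.624, -0.0]
ft_force: [0.4, 0.0, -1.7]
grip_width: 26.4
```

```bash
python3 -c "
from h import *
p,M,s=tool();print(p,M.round(4),s['ft_force'])
d=np.array([546.8,253.9,0])-p;print(d@M[:,0],d@M[:,1])"
```

```text
[546.07636564 252.49539939 290.37796995] [[ 2.209e-01  9.753e-01  2.000e-04]
 [ 9.753e-01 -2.209e-01 -4.000e-04]
 [-4.000e-04  3.000e-04 -1.000e+00]] [ 0.36475928  0.04004224 -1.71907516]
1.6435502916151719 0.3162267311776851
```

Emit:
{"fn": "arm_command", "kwargs": {"rows": [[[0.15,0,1.5],[0,0,0],-1],[[0,0.05,2],[0,0,0],-1],[[0,0,2],[0,0,0],-1],[[0,0,1.5],[0,0,0],-1],[[0,0,0],[0,0,0],-1],[[0,0,0],[0,0,0],-1],[[0,0,0],[0,0,0],-1]]}}

```text
time_s: 21.12
eef_pos: [546.9, 255.3, 221.2]
tool_rot: [0.0, 0.781, 0.625, 0.001]
ft_force: [-1.3, -0.2, -1.8]
grip_width: 26.5
```

Run:
```python
from h import *
p,M,s=tool(); print(p.round(1),s['ft_force'].round(1),magpos(p),s['time_s'])
o=[]
for n,k in(('scene',60),('side',60),('wrist',60)):
    cc=cam(n); i=viewer.snapshot(n)
    x,y=proj(cc,[[546.6,252.6,65]])[0].astype(int)
    o.append(cv2.resize(i[y-k:y+k,x-k//2-10:x+k//2+10],(266,400),interpolation=cv2.INTER_CUBIC))
cv2.imwrite('pics/z14.png',cv2.convertScaleAbs(cv2.hconcat(o),alpha=2.5,beta=10))
```

```text
[546.9 255.3 221.2] [-1.3 -0.2 -1.8] (359.6, -83.4) 21.125
```

View pics/z14.png

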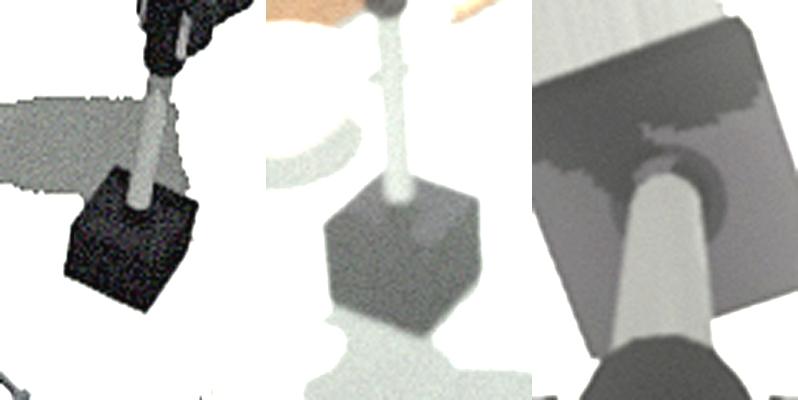

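Emit:
{"fn": "arm_command", "kwargs": {"rows": [[[0,0,1],[0,0,0],-1],[[0,0,1],[0,0,0],-1],[[0,0,1],[0,0,0],-1],[[0,0,0],[0,0,0],-1]]}}

```text
time_s: 21.78
eef_pos: [546.0, 254.6, 189.0]
tool_rot: [-0.0, 0.781, 0.625, -0.001]
ft_force: [-0.8, 0.4, -2.9]
grip_width: 26.3
```

Emit:
{"fn": "arm_command", "kwargs": {"rows": [[[0,0,1],[0,0,0],-1],[[0,0,1],[0,0,0],-1],[[0,0,0.7],[0,0,0],-1],[[0,0,0],[0,0,0],-1]]}}

```text
time_s: 22.28
eef_pos: [546.2, 254.8, 162.6]
tool_rot: [-0.0, 0.781, 0.625, -0.001]
ft_force: [-0.3, 0.6, -3.7]
grip_width: 26.2
```

Emit:
{"fn": "arm_command", "kwargs": {"rows": [[[0,0,0.2],[0,0,0],-1],[[0,0,0.1],[0,0,0],-1],[[0,0,0],[0,0,0],-1]]}}

```text
time_s: 22.65
eef_pos: [546.6, 255.0, 160.4]
tool_rot: [0.0, 0.781, 0.625, 0.0]
ft_force: [0.1, 0.3, -3.3]
grip_width: 26.8
```

Emit:
{"fn": "arm_command", "kwargs": {"rows": [[[0,0,0.1],[0,0,0],-1],[[0,0,0],[0,0,0],-1]]}}

```text
time_s: 22.9
eef_pos: [546.5, 255.0, 159.3]
tool_rot: [-0.0, 0.781, 0.625, -0.0]
ft_force: [0.7, -0.5, -2.4]
grip_width: 26.3
```

Emit:
{"fn": "arm_command", "kwargs": {"rows": [[[0,0,0.1],[0,0,0],-1],[[0,0,0],[0,0,0],-1]]}}

```text
time_s: 23.15
eef_pos: [546.7, 255.2, 158.8]
tool_rot: [0.0, 0.781, 0.625, 0.0]
ft_force: [-0.9, -1.1, 0.3]
grip_width: 26.5
```

Emit:
{"fn": "arm_command", "kwargs": {"rows": [[[0,0,0.05],[0,0,0],-1],[[0,0,0],[0,0,0],-0.2],[[0,0,0],[0,0,0],0.2],[[0,0,0],[0,0,0],0.6],[[0,0,0],[0,0,0],1],[[0,0,0],[0,0,0],1],[[0,0,0],[0,0,0],1],[[0,0,0],[0,0,0],1],[[0,0,0],[0,0,0],1]]}}

```text
time_s: 24.28
eef_pos: [546.5, 255.0, 157.8]
tool_rot: [-0.0, 0.781, 0.625, 0.0]
ft_force: [0.3, 0.4, 1.1]
grip_width: 85.4
```

Emit:
{"fn": "arm_command", "kwargs": {"rows": [[[0,0,-1],[0,0,0],1],[[0,0,-2],[0,0,0],1],[[0,0,-2.5],[0,0,0],1],[[0,0,-2.5],[0,0,0],1],[[0,0,-2.5],[0,0,0],1],[[0,0,-2.5],[0,0,0],1],[[0,0,0],[0,0,0],1],[[0,0,0],[0,0,0],1]]}}

```text
time_s: 25.28
eef_pos: [546.5, 255.0, 288.1]
tool_rot: [0.0, 0.781, 0.625, 0.0]
ft_force: [-0.4, -0.5, -0.2]
grip_width: 85.3
```

Run:
```python
from h import *
p,M,s=tool(); print(p.round(1),s['ft_force'].round(1),s['grip_width'],s['time_s'])
o=[]
for n,k,P in(('scene',60,[546.6,252.6,110]),('side',60,[546.6,252.6,110]),('wrist',80,[546.6,252.6,130])):
    cc=cam(n); i=viewer.snapshot(n); cv2.imwrite(f'pics/e_{n}.png',i)
    x,y=proj(cc,[P])[0].astype(int)
    o.append(cv2.resize(i[y-k:y+k,x-k*2//3:x+k*2//3],(266,400),interpolation=cv2.INTER_CUBIC))
cv2.imwrite('pics/z15.png',cv2.convertScaleAbs(cv2.hconcat(o),alpha=2.5,beta=10))
look('z16.png')
for n in ('scene','side'): print(n,[(rc(r['point']).round(1),round(r['confidence'],2)) for r in viewer.spot_point(n,'rod')[:2]],[(np.round(np.array(r['bbox'])*[640,480,640,480]),round(r['confidence'],2)) for r in viewer.spot_in(n,'stopper_a_center')[:3]])
```

```text
[546.5 255.  288.1] [-0.4 -0.5 -0.2] 85.31487916769048 25.275
[546.2 254.8 287.2] [-0.3  0.1 -0.4] (358.9, -83.9) 25.425 85.29566710911357
scene [(array([379.4, 195.4]), 0.68), (array([321.8, 376. ]), 0.32)] [(array([349., 278., 412., 344.]), 0.53)]
side [] [(array([228., 222., 280., 256.]), 0.39)]
```

View pics/z15.png

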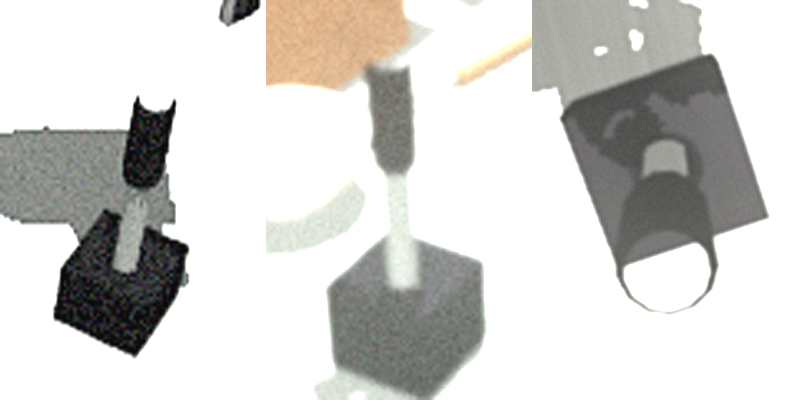

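View pics/z16.png

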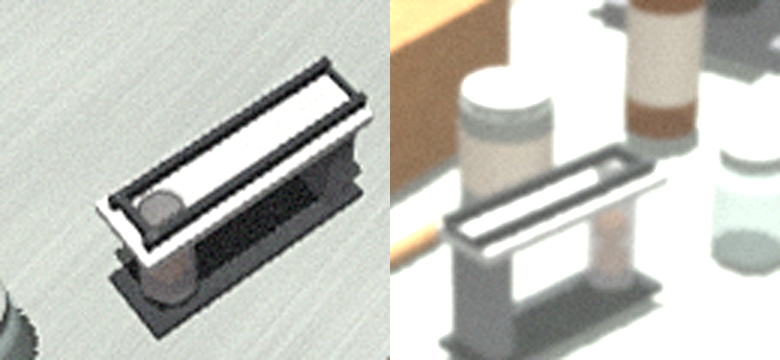

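View pics/e_scene.png

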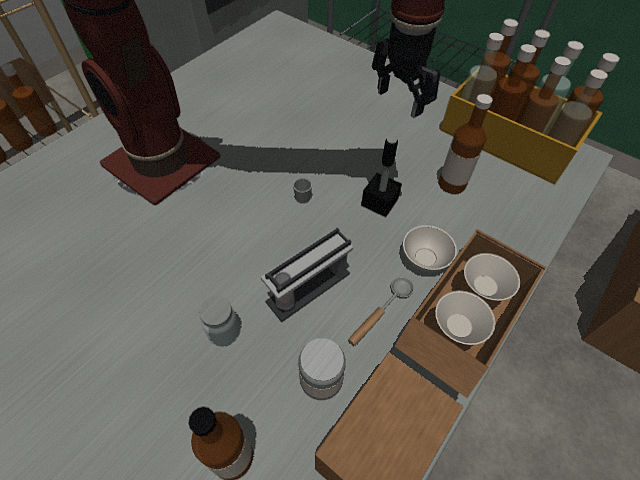

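Run:
```python
from h import *
for n,(x0,y0,x1,y1) in (('scene',(378,134,402,170)),('side',(226,232,254,272))):
    a=cv2.imread(f'pics/{n}0.png');b=cv2.imread(f'pics/e_{n}.png')
    r=cv2.matchTemplate(b[y0-10:y1+10,x0-10:x1+10],a[y0:y1,x0:x1],cv2.TM_CCOEFF_NORMED);m=cv2.minMaxLoc(r);print(n,m[1],np.array(m[3])-10)
b=cv2.imread('pics/e_side.png').astype(int);a=cv2.imread('pics/side0.png').astype(int)
c=cam('side')
for z in range(10,112,6):
    u=proj(c,[[548.4,-113.8,z]])[0]; x,y=u.round().astype(int)
    f=lambda i:(i[y,x-2:x+3,2]-i[y,x-2:x+3,0]).mean()
    print(z,u.round(),'R-B now',f(b).round(),'before',f(a).round(),'lum',b[y,x-2:x+3].mean().round(),a[y,x-2:x+3].mean().round())
```

```text
scene 0.865279495716095 [0 0]
side 0.9856094121932983 [-1  0]
10 [340. 241.] R-B now 1.0 before 1.0 lum 89.0 82.0
16 [341. 239.] R-B now 8.0 before 1.0 lum 92.0 82.0
22 [341. 236.] R-B now 13.0 before 3.0 lum 97.0 90.0
28 [341. 234.] R-B now 14.0 before 2.0 lum 98.0 97.0
34 [341. 232.] R-B now 13.0 before 1.0 lum 96.0 84.0
40 [341. 230.] R-B now 12.0 before 3.0 lum 97.0 78.0
46 [341. 228.] R-B now 11.0 before 1.0 lum 97.0 80.0
52 [341. 226.] R-B now 12.0 before 0.0 lum 96.0 80.0
58 [341. 224.] R-B now 16.0 before 2.0 lum 100.0 91.0
64 [341. 222.] R-B now 21.0 before 1.0 lum 103.0 103.0
70 [341. 219.] R-B now 20.0 before 2.0 lum 108.0 102.0
76 [341. 217.] R-B now 5.0 before 0.0 lum 108.0 97.0
82 [341. 215.] R-B now 1.0 before 1.0 lum 129.0 114.0
88 [341. 213.] R-B now 1.0 before 1.0 lum 171.0 153.0
94 [341. 211.] R-B now 1.0 before 1.0 lum 127.0 113.0
100 [341. 208.] R-B now -1.0 before 0.0 lum 67.0 58.0
106 [342. 206.] R-B now -1.0 before 0.0 lum 82.0 72.0
```

Wood colour now fills the tube from about 17 to 75 mm above the bench, as expected for a packed stack. The rod stands where it stood at the start. Handing in.

```bash
python3 -c "
from h import *
print(arm.finish_job())"
```

```text
the job is handed in; nothing more can be done
None
```

I took the rod from its holder, swept both balls into the tube, packed them down, stood the rod back in its holder and released it. I handed the job in at about 26 s of the 56 s allowed. No verdict is reported, so the results below come from my own last checks.

**What the checks showed**
- **Packing force:** the wrist force climbed suddenly at the bottom, to about 26 N (about 28 N counting the rod's weight). I then held about 17 N before withdrawing.
- **Stack height:** in the side view, wood colour fills the tube from about 17 to 75 mm above the bench. The text gives 18 to 74 mm for a bottomed stack, and the deck is empty.
- **Rod:** it stands upright and matches its starting picture to within one pixel in both fixed cameras. It met the hole's floor at the same tool height at which I gripped it.
- **Bystanders:** the final scene picture shows nothing displaced. The gripper is open, about 80 mm above the rod and touching nothing.

**What disagreed**
- The 28 N peak was a little over the 25 N the task names for packing, though I saw no sign of harm.
- At the bottom the arm's position put the rod's foot at about 71 to 72 mm instead of 74 mm. Slip of the rod in the grip or calibration error would explain it.
- At the end the networks could not find the balls through the tube wall and reported only false hits, so I relied on the colour check.
- One image-shift estimate made while locating the mouth was wrong. I replaced it with template matching before acting on it.

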